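# Lengthen the telescoping rack of dark chocolates

### The arm

A 7-joint arm with a two-finger parallel gripper is mounted at the origin on the work surface. World frame = base frame: x ahead of the robot, y to its left, z up, the work surface at z = 0. Lengths are in m, angles in degrees, forces in N, time in s.
With the tool pointing down it reaches from about 0.425 to 0.875 m from the base axis. Payload 4.7 kg.
Tool frame: the origin (TCP) lies between the finger pads; the fingertips stand env.finger_overhang ahead of it and the grasp point (between the pads) lies 5 mm behind it (env.finger_overhang is the distance from the TCP to the fingertips, in m); z points along the fingers, y is the line along which they close (so a half turn about z gives the same grasp; the last joint's range is limited). The gripper opens to 87 mm and grips with 3 to 60 N. Pads are 19 mm wide; open, the fingers measure 117 mm over their backs; the gripper's body (75 mm by 190 mm) begins 51 mm behind the grasp point.
Start: joints at [-63.249, 18.392, -4.016, 83.108, 1.295, 78.541, -3.26], TCP at [0.284, 0.585, 0.237] pointing down, gripper open.
Joint ranges: [-163.93, 163.93], [-17.29, 119.83], [-79.2, 71.16], [3.27, 140.29], [-89.18, 269.18], [5.43, 117.66], [-154.24, 154.24]. Speed limits (degrees/s): [147.25, 147.25, 180, 180, 180, 180, 180].

### API

Orientations are given as [roll, pitch, yaw] about the fixed x, y, z axes, in that order (R = Rz(yaw) Ry(pitch) Rx(roll)).
In Python, from cell import telemetry, eyes, env, models gives the robot as it stands. The module is installed in compiled form; this text tells all that it offers.
- The arm moves only by the tool drive_tool, never from a script. Its arguments are lists of equal length, an entry for each row: "angular": the turn, a rotation vector about the tool's x, y, z in rad, a list of three; "delta_pos": the shift along the tool's x, y, z in cm, a list of three; "gripper": the finger opening in cm, from 0 to 8.7. A call has 1 to 20 rows; each row shifts and turns the commanded pose from where the row before left it, along the tool's axes as they then stand; what a row does not reach is not made up. A row lasts 1/10 s, in which the tool goes at most 50 mm and 8.59 degrees, less where a joint would pass 70% of its speed; a pose out of reach is approached as far as the arm can. A call with a gripper value outside its range is refused whole. The fingers move at their own pace and stop on an object; "squeeze" is the grip in N (left out, the last holds). Time passes only in rows, so rows that do not move let the fingers close. It gives the time, the measured TCP pose, the force, the opening and the grip force at its end, in the units of the state.
- telemetry.get_obs(): the state, without advancing time (a new reading comes with each control period).
- eyes.read_camera(name): name is "scene" or "top" or "wrist"; returns a dict with "pixels" (480x640x3 uint8, red, green, blue), "mtx" (3x3 intrinsics, pixels), "origin" and "orientation" of the camera in the world. Camera axes: x right, y down, z forward; pixel columns grow to the right and rows downward; lengths in m; the calibration is good to about 2 mm. The wrist camera is an equidistant fisheye: a pixel r from the principal point sees the ray r / f radians off the axis. A picture is of the moment at which its call begins. There is no depth.
- env.sign_off(): hands the job in; it is judged then, once.
Trained networks look in a picture, given as the dict that the camera call returned (one of the last four; its "shot" number tells which), for a name from the list of things; names that differ only in an ending like _2 or _b are one class to them, and where a whole thing is asked for, a point or a joint stands for the part that bears it (a point fixed in the world has none). Each returns a list of dicts, best first, with "p" (0 to 1); they miss things now and then, are a little off and sometimes report something else, mostly with a low value. They report only what shows in the picture. A call takes as long as a camera call.
- models.search_frame(picture, target): "centre" ([column, row] in pixels, amid what is visible of it).
- models.cut_out(picture, target): "pixels" (480x640 bool, what is visible of it) and "centre" ([column, row] in pixels, amid what is visible of it).
The state is a dict: "time_s": time; "qpos": joint angles; "joint_velocities": joint speeds; "effort": joint torques, N m; "tool_pos": TCP position; "tool_rot": TCP orientation; "force": force on the tool from outside, world axes, zero at the start; "wrist_torque": the same for the moment, N m; "grip_width": finger opening in m; "grasp_force": force on a finger pad.
Only numpy, scipy, OpenCV 4.12 (cv2) and the standard library are available. Lean on these libraries where they do the work, as an engineer would, in place of code of your own. Each camera call takes 0.05 s, during which the arm holds its last target. There are 200 camera calls.

### The job

Make room for one more box in the rack that holds the dark chocolate boxes: press its red spring button, slide the inner tube with the end plate out towards the open end, and let the button pop up fully through the other hole, so that the rack is locked in its long setting. Leave the matching rack with the cream-coloured boxes as it is, and let go at the end.

Things in the scene. Friction and masses are not known exactly. Their poses are not given: they have to be found in the camera images.
- dark_cap (a point): Centre of the top of the round red button cap on the rack with dark brown boxes: 26 mm across, 18 mm high, on a thin neck. Top 74 mm above the counter when up, 60 mm fully pressed; it rides on the inner tube. Push it from above or grip its sides, from any direction. x: level along the tube, the way it slides out; y: towards the boxes; z up. The end plate, 55 mm high, is always 112 mm ahead in x.
- dark_rack: Fixed grey base plate, 250 x 150 x 10 mm, origin under its centre; axes as the cap's. Outer tube, aluminium, slotted, fixed: top at z 40, 36 wide, x -120 to 30, axis at y -45 mm. Holes 30 x 26 mm at x -75 and -5, joined by a 16 mm slot. Two loose dark brown boxes, tops at z 36, y -8 to 68. A like rack with cream boxes stands on the other side; either may be left or right.
- dark_inner (a joint): How far the inner tube of the dark rack (with button and end plate) is out, in m: near 0 at the start, button in the first hole; 0.070 with the button centred in the second hole; end stop at 0.073. Friction about 2 N. Locked with about 4 mm play while the button is up in a hole.
- dark_button (a joint): How far the dark rack's button is pressed, in m: 0 up, 0.014 fully down; spring 2 N to start, 6 N fully down. Pressed 10 mm or more, the square red collar under the cap clears the tube's 5 mm top wall and the tube can slide; between the holes the wall keeps it down at 0.009 by itself; in a hole it springs up when let go.
- light_inner (a joint): The same slide of the other rack, with the cream-coloured boxes, in m: stays near 0.

How it is judged (in metres and radians):
On the way:
1. the button of the dark-chocolate rack is pressed down (value of joint dark_button above 0.0085 m), for 0.05 s.
At the end, for the whole second after the job is handed in: The dark-chocolate rack's inner tube is out by 64 to 78 mm and at rest, its button is up to within 3 mm in the second hole, and the cream rack's inner tube is out by less than 10 mm (value of joint dark_inner above 0.064 m and value of joint dark_button below 0.003 m and not (value of joint dark_inner above 0.078 m) and value of joint light_inner below 0.01 m and velocity of joint dark_inner between -0.01 and 0.01 m/s); the robot touches nothing.
It fails at once if the rack with the cream-coloured boxes is unlocked and slid (value of joint light_inner above 0.015 m).
It fails at once if the dark rack's tube is forced along with its button still up (value of joint dark_inner between 0.01 and 0.06 m and value of joint dark_button below 0.007 m).
It also fails if it takes over 32 s, if anything falls off the work surface, if the arm or the gripper's body presses on something with over 40 N, if the wrist force passes 120 N, or if a joint passes its speed limit or range.

## Working session

There is one attempt and no reset: what is moved stays moved. The work goes in short steps, Python scripts to look and compute and a tool call to move; the robot and the scene stay as the last step left them, time stands still between calls to the robot, and variables do not carry over. Pictures are saved under pics/ and viewed, at most 10 in all, crops included, and the job is handed in when it is done.

Besides the shell and the picture viewer there is one more tool, called after "Emit:" in YAML: its name, and indented under it one key for each argument. drive_tool: Moves the arm, as the interface text tells. Its arguments: {"type":"object","properties":{"angular":{"type":"array","items":{"type":"array","items":{"type":"number"}}},"delta_pos":{"type":"array","items":{"type":"array","items":{"type":"number"}}},"gripper":{"type":"array","items":{"type":"number"}},"squeeze":{"type":"number"}},"required":["angular","delta_pos","gripper"]}

```bash
mkdir -p pics
cat > h.py <<'E'
import numpy as np, cv2
from scipy.spatial.transform import Rotation as Ro
from cell import telemetry, eyes, env, models
def rot(o):
    o=np.array(o,float)
    if o.shape==(3,3): return o
    if o.size==3: return Ro.from_euler('xyz',o,degrees=True).as_matrix()
    raise ValueError(o)
def ray(p,uv):
    K=np.array(p['mtx']); v=np.array([(uv[0]-K[0,2])/K[0,0],(uv[1]-K[1,2])/K[1,1],1.])
    return rot(p['orientation'])@v
def hit(p,uv,z):
    d=ray(p,uv); o=np.array(p['origin']); return o+d*(z-o[2])/d[2]
def proj(p,X):
    K=np.array(p['mtx']); c=rot(p['orientation']).T@(np.array(X)-p['origin']); return (K@(c/c[2]))[:2]
E
python3 - <<'E'
from h import *
s=telemetry.get_obs(); print(s['time_s'],s['tool_pos'],s['tool_rot'],env.finger_overhang)
for n in ('top','scene'):
    p=eyes.read_camera(n); cv2.imwrite(f'pics/{n}.png',p['pixels'][:,:,::-1])
    print(n,p['origin'],p['orientation'],p['mtx'])
    for t,z in (('dark_cap',.074),('dark_rack',.03)):
        for f in (models.search_frame(p,t)[:3]): print(t,f['p'],f['centre'],hit(p,f['centre'],z))
E
```

```text
0.0 [0.28419649 0.58400145 0.2354488 ] [-1.79890000e+02  7.04647794e-03  1.54058537e+02] 0.014
top [ 0.46241016 -0.0384956   0.81011495] [-1.72912139e+02  1.67365277e-01 -9.09711151e+01] [[439.38336073   0.         323.77172422]
 [  0.         439.38336073 242.66383317]
 [  0.           0.           1.        ]]
dark_cap 0.76 [461.0, 242.2] [ 0.55074429 -0.26936913  0.074     ]
dark_rack 0.97 [422.4, 199.9] [ 0.63432721 -0.21766075  0.03      ]
scene [1.10120475 0.07781695 0.64929256] [-136.76289123   -0.40357979  102.00565987] [[494.20320319   0.         316.56964946]
 [  0.         494.20320319 240.49960708]
 [  0.           0.           1.        ]]
dark_cap 0.83 [182.1, 215.7] [ 0.56379505 -0.26224879  0.074     ]
dark_rack 0.76 [199.1, 284.7] [ 0.66456477 -0.20073502  0.03      ]
```

View pics/top.png

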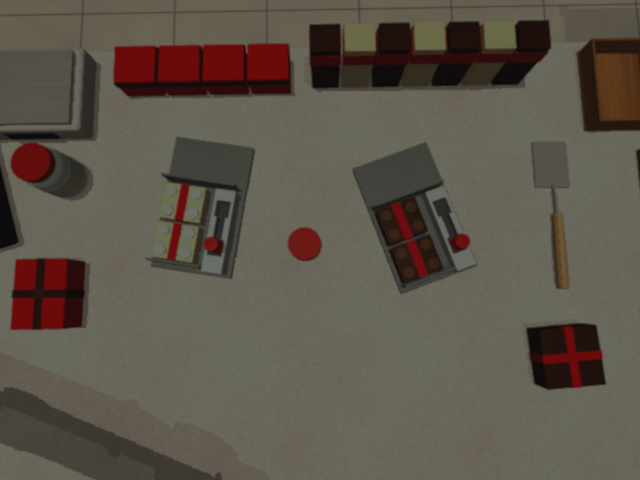

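View pics/scene.png

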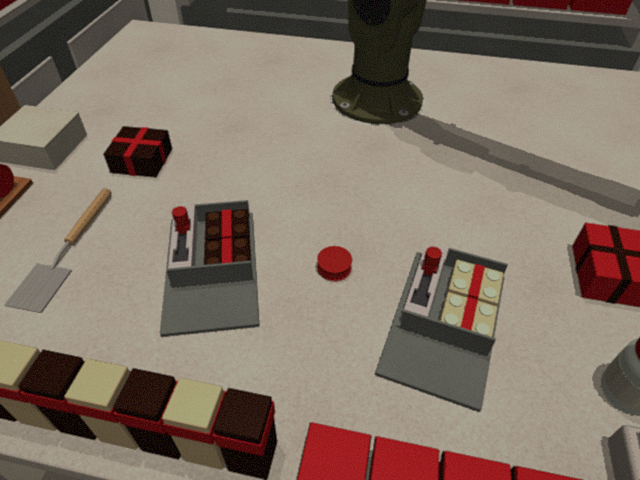

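The dark rack is on the right in the top view, with its cap at about (460,241). Its base plate corners are at about (354,170), (426,143), (475,265) and (403,292), and it opens up and to the left, which is world +x. In the scene view the dark cap is at about (180,212). Next I fit the rack pose from these.

Run:
```python
from h import *
p=eyes.read_camera('top'); q=eyes.read_camera('scene')
C=[hit(p,c,.008) for c in [(354,170),(426,143),(475,265),(403,292)]]
for i in range(4): print(C[i].round(3), np.linalg.norm(C[i]-C[(i+1)%4]).round(3))
d1=C[0]-C[3]; d2=C[1]-C[2]; print('yaw',[np.degrees(np.arctan2(d[1],d[0])) for d in (d1,d2)])
m=np.mean(C,0); d=d1+d2; a=np.arctan2(d[1],d[0]); R=np.array([[np.cos(a),-np.sin(a)],[np.sin(a),np.cos(a)]])
print('pred cap',m[:2]+R@[-.075,-.045])
# two-view cap (cap middle z~.065)
pc=models.cut_out(p,'dark_cap')[0]; qc=models.cut_out(q,'dark_cap')[0]
print(pc['p'],pc['centre'],pc['pixels'].sum(),qc['p'],qc['centre'],qc['pixels'].sum())
A=[];b=[]
for P,c in ((p,pc),(q,qc)):
    v=ray(P,c['centre']); v/=np.linalg.norm(v); M=np.eye(3)-np.outer(v,v); A.append(M); b.append(M@P['origin'])
    print(hit(P,c['centre'],.066))
print('tri',np.linalg.lstsq(np.vstack(A),np.hstack(b),rcond=None)[0])
s=telemetry.get_obs(); T=rot(s['tool_rot']); print(T.T@(np.array([.56,.15,.237])-s['tool_pos'])*100)
```

```text
[ 0.699 -0.097  0.008] 0.146
[ 0.749 -0.234  0.008] 0.246
[ 0.516 -0.313  0.008] 0.141
[ 0.47  -0.18   0.008] 0.244
yaw [np.float64(19.91984031699282), np.float64(18.73811984901846)]
pred cap [ 0.5524421  -0.27343348]
0.75 [461.2, 242.4] 274 0.74 [178.8, 217.9] 406
[ 0.55135498 -0.27219984  0.066     ]
[ 0.5625366  -0.27031929  0.066     ]
tri [ 0.55277251 -0.27606311  0.05540152]
[-4.37875861e+01 -2.70142813e+01 -4.19771307e-02]
```

Emit:
drive_tool:
  angular:
    - [0,0,0]
    - [0,0,0]
    - [0,0,0]
    - [0,0,0]
    - [0,0,0]
    - [0,0,0]
    - [0,0,0]
    - [0,0,0]
    - [0,0,0]
    - [0,0,0]
    - [0,0,0]
    - [0,0,0]
    - [0,0,0]
    - [0,0,0]
    - [0,0,0]
  delta_pos:
    - [-2.9,-1.8,0]
    - [-2.9,-1.8,0]
    - [-2.9,-1.8,0]
    - [-2.9,-1.8,0]
    - [-2.9,-1.8,0]
    - [-2.9,-1.8,0]
    - [-2.9,-1.8,0]
    - [-2.9,-1.8,0]
    - [-2.9,-1.8,0]
    - [-2.9,-1.8,0]
    - [-2.9,-1.8,0]
    - [-2.9,-1.8,0]
    - [-2.9,-1.8,0]
    - [-2.9,-1.8,0]
    - [-2.9,-1.8,0]
  gripper: [6,6,6,6,6,6,6,6,6,6,6,6,6,6,6]

```text
time_s: 2.0
tool_pos: [0.5581, 0.1502, 0.2368]
tool_rot: [180.0, 0.0, 154.1]
force: [-0.1, -0.4, 0.0]
grip_width: 0.0602
grasp_force: 0.0
```

Emit:
drive_tool:
  angular:
    - [0,0,0.147]
    - [0,0,0.147]
    - [0,0,0.147]
    - [0,0,0.147]
    - [0,0,0.147]
    - [0,0,0.147]
    - [0,0,0.147]
    - [0,0,0.147]
    - [0,0,0.147]
    - [0,0,0.147]
    - [0,0,0.147]
    - [0,0,0.147]
    - [0,0,0.147]
    - [0,0,0.147]
    - [0,0,0.147]
    - [0,0,0.147]
    - [0,0,0]
  delta_pos:
    - [0,0,0]
    - [0,0,0]
    - [0,0,0]
    - [0,0,0]
    - [0,0,0]
    - [0,0,0]
    - [0,0,0]
    - [0,0,0]
    - [0,0,0]
    - [0,0,0]
    - [0,0,0]
    - [0,0,0]
    - [0,0,0]
    - [0,0,0]
    - [0,0,0]
    - [0,0,0]
    - [0,0,0]
  gripper: [6,6,6,6,6,6,6,6,6,6,6,6,6,6,6,6,6]

```text
time_s: 3.7
tool_pos: [0.5574, 0.1514, 0.2367]
tool_rot: [180.0, -0.0, 19.3]
force: [-0.5, 0.2, -0.6]
grip_width: 0.0598
grasp_force: 0.0
```

Emit:
drive_tool:
  angular:
    - [0,0,0]
    - [0,0,0]
    - [0,0,0]
    - [0,0,0]
    - [0,0,0]
    - [0,0,0]
    - [0,0,0]
    - [0,0,0]
    - [0,0,0]
    - [0,0,0]
    - [0,0,0]
    - [0,0,0]
    - [0,0,0]
    - [0,0,0]
    - [0,0,0]
  delta_pos:
    - [-1.03,2.84,0.4]
    - [-1.03,2.84,0.4]
    - [-1.03,2.84,0.4]
    - [-1.03,2.84,0.4]
    - [-1.03,2.84,0.4]
    - [-1.03,2.84,0.4]
    - [-1.03,2.84,0.4]
    - [-1.03,2.84,0.4]
    - [-1.03,2.84,0.4]
    - [-1.03,2.84,0.4]
    - [-1.03,2.84,0.4]
    - [-1.03,2.84,0.4]
    - [-1.03,2.84,0.4]
    - [-1.03,2.84,0.4]
    - [0,0,0]
  gripper: [6,6,6,6,6,6,6,6,6,6,6,6,6,6,6]

```text
time_s: 5.2
tool_pos: [0.5507, -0.277, 0.1803]
tool_rot: [179.8, 0.1, 19.1]
force: [-0.8, -0.5, -0.1]
grip_width: 0.0599
grasp_force: 0.0
```

```bash
cat >> h.py <<'E'
def fray(p,uv):
    K=np.array(p['mtx']); a=np.array([(uv[0]-K[0,2])/K[0,0],(uv[1]-K[1,2])/K[1,1]]); t=np.linalg.norm(a)
    return rot(p['orientation'])@np.r_[a/max(t,1e-9)*np.sin(t),np.cos(t)]
def fhit(p,uv,z):
    d=fray(p,uv); o=np.array(p['origin']); return o+d*(z-o[2])/d[2]
E
python3 - <<'E'
from h import *
p=eyes.read_camera('wrist'); cv2.imwrite('pics/w1.png',p['pixels'][:,:,::-1])
print(p['origin'],p['orientation'],p['mtx'])
for f in models.cut_out(p,'dark_cap')[:2]: 
    ys,xs=np.nonzero(f['pixels']); print(f['p'],f['centre'],len(xs),xs.min(),xs.max(),ys.min(),ys.max(),fhit(p,f['centre'],.072))
s=telemetry.get_obs(); print(s['time_s'],s['tool_pos'],s['tool_rot'])
E
```

```text
[ 0.61487223 -0.25336546  0.32805654] [165.53953729  -0.21453564 -70.84821644] [[371.64829954   0.         318.41800093]
 [  0.         371.64829954 241.61853646]
 [  0.           0.           1.        ]]
0.59 [314.8, 235.4] 1220 297 331 215 254 [ 0.55626843 -0.27201947  0.072     ]
5.3 [ 0.55243352 -0.27196657  0.18036197] [-1.79972402e+02  1.35220522e-02  1.93475524e+01]
```

View pics/w1.png

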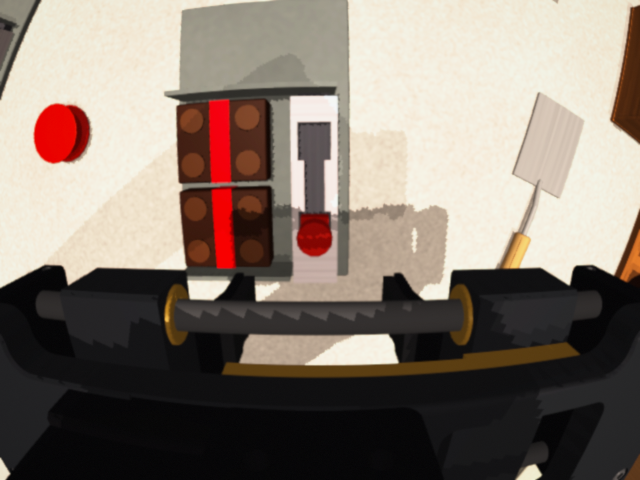

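The cap is at about (315,238) in the wrist view, between the fingers, and the rack edges are vertical, so the yaw is right. I'll go down and grip.

Emit:
drive_tool:
  angular:
    - [0,0,0]
    - [0,0,0]
    - [0,0,0]
    - [0,0,0]
    - [0,0,0]
    - [0,0,0]
    - [0,0,0]
    - [0,0,0]
    - [0,0,0]
    - [0,0,0]
    - [0,0,0]
    - [0,0,0]
  delta_pos:
    - [0.2,0,1]
    - [0,0,1]
    - [0,0,1]
    - [0,0,1]
    - [0,0,1]
    - [0,0,1]
    - [0,0,1]
    - [0,0,1]
    - [0,0,1]
    - [0,0,1]
    - [0,0,0.6]
    - [0,0,0]
  gripper: [6,6,6,6,6,6,6,6,6,6,6,6]

```text
time_s: 6.5
tool_pos: [0.554, -0.2705, 0.0734]
tool_rot: [-179.9, 0.1, 19.3]
force: [-0.6, 0.5, -0.7]
grip_width: 0.0601
grasp_force: 0.0
```

Emit:
drive_tool:
  angular:
    - [0,0,0]
    - [0,0,0]
    - [0,0,0]
    - [0,0,0]
    - [0,0,0]
    - [0,0,0]
    - [0,0,0]
    - [0,0,0]
    - [0,0,0]
    - [0,0,0]
  delta_pos:
    - [0,0,0]
    - [0,0,0]
    - [0,0,0]
    - [0,0,0]
    - [0,0,0]
    - [0,0,0]
    - [0,0,0]
    - [0,0,0]
    - [0,0,0]
    - [0,0,0]
  gripper: [4,3.4,3.1,2.9,2.7,2.5,2,2,2,2]
  squeeze: 25

```text
time_s: 7.5
tool_pos: [0.5551, -0.272, 0.0749]
tool_rot: [179.9, -0.0, 19.3]
force: [2.4, -4.1, -1.9]
grip_width: 0.0255
grasp_force: 25.0
```

Emit:
drive_tool:
  angular:
    - [0,0,0]
    - [0,0,0]
    - [0,0,0]
    - [0,0,0]
    - [0,0,0]
  delta_pos:
    - [0,0.1,0.3]
    - [0,0,0.3]
    - [0,0,0.3]
    - [0,0,0.3]
    - [0,0,0.05]
  gripper: [2,2,2,2,2]

```text
time_s: 8.0
tool_pos: [0.5553, -0.2721, 0.0622]
tool_rot: [180.0, -0.0, 19.3]
force: [0.4, -3.4, 5.2]
grip_width: 0.0252
grasp_force: 25.0
```

Emit:
drive_tool:
  angular:
    - [0,0,0]
    - [0,0,0]
    - [0,0,0]
    - [0,0,0]
  delta_pos:
    - [0.3,0,0]
    - [0.5,0,0]
    - [0.5,0,0]
    - [0.5,0,0]
  gripper: [2,2,2,2]

```text
time_s: 8.4
tool_pos: [0.5714, -0.2665, 0.0622]
tool_rot: [180.0, 0.1, 19.3]
force: [-2.1, -3.1, 5.4]
grip_width: 0.0252
grasp_force: 25.0
```

Emit:
drive_tool:
  angular:
    - [0,0,0]
    - [0,0,0]
    - [0,0,0]
    - [0,0,0]
    - [0,0,0]
    - [0,0,0]
    - [0,0,0]
    - [0,0,0]
    - [0,0,0]
    - [0,0,0]
    - [0,0,0]
    - [0,0,0]
  delta_pos:
    - [0.5,0,0]
    - [0.5,0,0]
    - [0.5,0,0]
    - [0.5,0,0]
    - [0.5,0,0]
    - [0.5,0,0]
    - [0.5,0,0]
    - [0.5,0,0]
    - [0.5,0,0]
    - [0.5,0,0]
    - [0.2,0,0]
    - [0,0,0]
  gripper: [2,2,2,2,2,2,2,2,2,2,2,2]

```text
time_s: 9.6
tool_pos: [0.6209, -0.249, 0.0622]
tool_rot: [180.0, 0.0, 19.3]
force: [0.0, -2.8, 5.5]
grip_width: 0.025
grasp_force: 25.0
```

Emit:
drive_tool:
  angular:
    - [0,0,0]
    - [0,0,0]
    - [0,0,0]
    - [0,0,0]
    - [0,0,0]
  delta_pos:
    - [0,0,-0.3]
    - [0,0,-0.3]
    - [0,0,-0.3]
    - [0,0,-0.3]
    - [0,0,0]
  gripper: [2,2,2,2,2]

```text
time_s: 10.1
tool_pos: [0.6209, -0.249, 0.0743]
tool_rot: [180.0, 0.0, 19.3]
force: [0.9, -4.1, 2.1]
grip_width: 0.0253
grasp_force: 25.0
```

The button came up smoothly. I'll open, go up and check.

Emit:
drive_tool:
  angular:
    - [0,0,0]
    - [0,0,0]
    - [0,0,0]
    - [0,0,0]
    - [0,0,0]
    - [0,0,0]
    - [0,0,0]
    - [0,0,0]
    - [0,0,0]
    - [0,0,0]
    - [0,0,0]
    - [0,0,0]
    - [0,0,0]
    - [0,0,0]
  delta_pos:
    - [0,0,0]
    - [0,0,0]
    - [0,0,0]
    - [0,0,0]
    - [0,0,0]
    - [0,0,-0.5]
    - [0,0,-1]
    - [0,0,-2]
    - [0,0,-2]
    - [0,0,-2]
    - [0,0,-2]
    - [0,0,-2]
    - [0,0,0]
    - [0,0,0]
  gripper: [3.5,4.5,5.5,6,6,6,6,6,6,6,6,6,6,6]

```text
time_s: 11.5
tool_pos: [0.6212, -0.2488, 0.1898]
tool_rot: [180.0, -0.1, 19.3]
force: [0.3, 0.1, -0.7]
grip_width: 0.0601
grasp_force: 0.0
```

Run:
```python
from h import *
p=eyes.read_camera('wrist'); q=eyes.read_camera('scene')
im=np.hstack([p['pixels'][60:300,150:450],cv2.resize(q['pixels'][180:340,130:290],(480,480))[:240]]) 
cv2.imwrite('pics/w2.png',im[:,:,::-1])
for P,h in ((p,fhit),(q,hit)):
    for f in models.cut_out(P,'dark_cap')[:1]: print(f['p'],f['centre'],h(P,f['centre'],.068))
s=telemetry.get_obs(); print(s['time_s'],s['tool_pos'],s['force'],s['grip_width'])
```

```text
0.56 [319.6, 239.6] [ 0.62217778 -0.24884372  0.068     ]
0.69 [179.2, 246.1] [ 0.62464264 -0.24311428  0.068     ]
11.7 [ 0.62046837 -0.24828958  0.1878832 ] [-0.02694759  0.43514812 -0.25930517] 0.05999894165886283
```

View pics/w2.png

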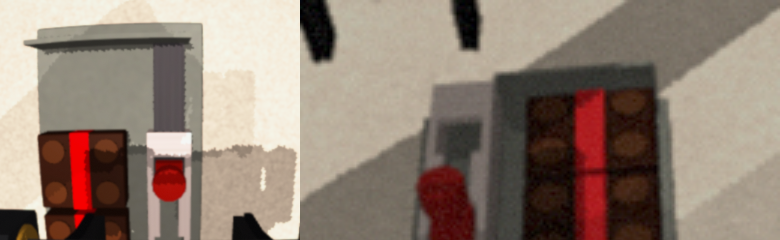

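The end plate is out in the crops. The cap is in the second hole with the collar standing up, at wrist crop (169,182), and it measures 70 mm along. I'm handing it in.

```bash
python3 -c "
from h import *
print(env.sign_off())"
```

```text
the job is handed in; nothing more can be done
None
```

The dark-chocolate rack's tube is out about 70 mm with its button popped up in the second hole, the cream rack was not touched, the gripper is clear of everything, and the job is handed in (no verdict was returned).

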